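# Fit the hex key into the tray-height screw

### The job

On the seeding bench, take the blue-handled hex key out of the grey holder and fit it into the screw socket at the bottom of the round steel boss on the green plate, turning it until its six sides line up and it drops fully home, ready for the tray height to be set. Leave it standing there, let go of it, and leave the orange-handled square key in its hole.

Things in the scene. Friction and masses are not known exactly. Their poses are not given: they have to be found in the camera images.
- hex_key_grip (a point): Middle of the blue crossbar (100 long on x, 16 wide on y, 22 tall; mm) of the T-shaped hex key, upright and loose in the holder; z up the shank. Below: round neck 14 thick down to -31, then a steel hex shank 24 across flats, 27.7 across corners (two corners along x), ending in a cone 10 long, 12 wide at its end. Key's end 116 below this point. 0.3 kg.
- socket (a point): Floor centre of the hex hole hidden in the fixed steel boss (72 mm wide, top 57 above this point) on the green plate; z up. Funnel mouth 53 wide narrows to 31 at 30 above; from there down the hole is 26.6 across flats. x, the line of the white marks, runs through two corners: key fits with bar along it or 60 or 120 deg off, +-12 deg; else it stands 20 too high. Home: bar middle 116 above.
- square_key_grip (a point): Middle of the orange crossbar of the other T-shaped key, of the same size but with a square shank 19 mm wide. It stands in the other hole of the holder and is to stay there; its top is 137 mm above the table, so carry the hex key over or around it. Axes as for the hex key.
- holder: Fixed grey block 70 x 190 mm (x, y), 55 mm tall, origin under its centre. Two round holes 30 mm wide, 45 mm deep, at y = -60 and +60 mm, hold one key each, upright; either key may be in either hole. The crossbars lie roughly along the block's x.
There are look-alikes about, which are no part of the job. What is shaped like the part that bears hex_key_grip but red or yellow is not meant.

How it is judged:
On the way:
1. the hex key is lifted clear of the holder (height (world z) of hex_key_grip above 0.18 m), for 0.1 s.
At the end, for the whole second after the job is handed in: The hex key stands fully home in the socket (its end within about 7 mm of the socket floor), within 10 degrees of upright, its crossbar's middle within 20 mm of the socket's axis, and the square key is still in its hole, within 30 mm of where it began (z of hex_key_grip in the frame of socket below 0.123 m and horizontal distance between hex_key_grip and socket below 0.02 m and angle between hex_key_grip's own z axis and vertical below 0.175 rad and distance of square_key_grip from where it was at the start of the episode below 0.03 m); the robot touches nothing.
It fails at once if the square key is pulled out of its hole or pushed over by more than 40 mm (distance of square_key_grip from where it was at the start of the episode above 0.04 m).
It also fails if it takes over 37 s, if anything falls off the work surface, if the arm or the gripper's body presses on something with over 40 N, if the wrist force passes 120 N, or if a joint passes its speed limit or range.

### The arm

A 6-joint arm with a two-finger parallel gripper is mounted at the origin on the work surface. World frame = base frame: x ahead of the robot, y to its left, z up, the work surface at z = 0. Lengths are in m, angles in rad, forces in N, time in s.
With the tool pointing down it reaches from about 0.35 to 0.85 m from the base axis. Payload 8.1 kg.
Tool frame: the origin (TCP) lies at the very end of the fingers, on their centre line; the grasp point (between the pads) lies 19 mm behind it (robot.pinch_z is the distance from the TCP to the grasp point, in m); x points along the fingers, z is the direction in which the jaws open and shut, and the axes are right-handed (so a half turn about x gives the same grasp; the last joint's range is limited). The gripper opens to 93 mm and grips with 3 to 60 N. Pads are 15 mm wide; open, the fingers measure 128 mm over their backs; the gripper's body (75 mm by 188 mm) begins 65 mm behind the grasp point.
Start: joints at [1.107, 0.13, 1.488, -0, 1.523, -0.085], TCP at [0.222, 0.557, 0.219] pointing down, gripper open.
Joint ranges: [-2.96, 2.96], [-0.89, 2.26], [0.02, 2.5], [-1.34, 4.48], [0, 2.73], [-2.66, 2.66]. Speed limits (rad/s): [2.39, 2.39, 2.79, 3.14, 3.14, 3.14].

### API

Orientations are given as a rotation vector (axis times angle).
In Python, from plant import robot, optics, ticket gives the robot as it stands.
- The arm moves only by the tool jog_arm, never from a script. Its argument "targets" is a list of rows, each a list of 7 numbers: the shift along the tool's x, y, z in cm, then the turn, a rotation vector about the tool's x, y, z in degrees, then the closure, from 0 (fully open) to 1 (shut). In form: [[dx, dy, dz, ax, ay, az, grip], ...]. A call has 1 to 5 rows; each row is the pose to reach, as a shift and turn from the pose measured when the call began, along the tool's axes at that moment; what a row does not reach only later rows make up. A row lasts 1/8 s, in which the tool goes at most 62.5 mm and 10.7 degrees, less where a joint would pass 70% of its speed; a pose out of reach is approached as far as the arm can. A call with a gripper value outside its range is refused whole. The fingers move at their own pace and stop on an object; "squeeze" is the grip in N (left out, the last holds). Time passes only in rows, so rows that repeat a pose let the fingers close. It gives the time, the measured TCP pose, the force and the opening at its end, in the units of the state.
- robot.read_state(): the state, without advancing time (a new reading comes with each control period).
- optics.read_camera(name): name is "side" or "top"; returns a dict with "frame" (400x640x3 uint8, red, green, blue), "vertical_fov" (degrees; the focal length in pixels is half the picture's height over the tangent of half this angle, whatever the lens; pixels are square), "cx", "cy" (the principal point, pixels), "k1" (the pictures are not rectified: a ray, as slopes to the right and down, at radius r is drawn at 1 + k1 r^2 times it, then the intrinsics apply), "R" (3x3) and "t" (3): a world point X has camera coordinates R X + t. Camera axes: x right, y down, z forward; pixel columns grow to the right and rows downward; lengths in m; the calibration is good to about 2 mm. A picture is of the moment at which its call begins. There is no depth.
- ticket.close_job(): hands the job in, once; it reports no verdict.
The state is a dict: "t": time; "q": joint angles; "dq": joint speeds; "joint_torque": joint torques, N m; "tool_pos": TCP position; "orientation": TCP orientation; "force": force on the tool from outside, world axes, zero at the start; "wrist_torque": the same for the moment, N m; "opening": finger opening in m.
Only numpy, scipy, OpenCV 4.12 (cv2) and the standard library are available. Lean on these libraries where they do the work, as an engineer would, in place of code of your own. Each camera call takes 0.05 s, during which the arm holds its last target.

## Working session

There is one attempt and no reset: what is moved stays moved. The work goes in short steps, Python scripts to look and compute and a tool call to move; the robot and the scene stay as the last step left them, time stands still between calls to the robot, and variables do not carry over. Pictures are saved under pics/ and viewed, and the job is handed in when it is done.

Besides the shell and the picture viewer there is one more tool, called after "Call:" as a command line: name --pt "numbers of a row" for each row, then --argument value for the rest. jog_arm: Moves the arm, as the interface text tells. Its arguments: {"type":"object","properties":{"targets":{"type":"array"},"squeeze":{"type":"number"}},"required":["targets"]}

```bash
ls; mkdir -p pics; python3 - <<'E'
from plant import robot, optics
import cv2,pickle
s=robot.read_state(); print(s)
d={}
for n in("side","top"):
    c=optics.read_camera(n); d[n]=c
    cv2.imwrite(f"pics/{n}0.png",c["frame"][:,:,::-1])
    print(n,{k:v for k,v in c.items() if k!="frame"})
pickle.dump(d,open("cams0.pkl","wb"))
E
```

```text
pics
{'t': 0.0, 'q': array([ 1.10661702e+00,  1.31126540e-01,  1.48925115e+00, -2.52712587e-05,
        1.52296618e+00, -8.54047127e-02]), 'dq': array([ 1.02542196e-04, -8.95140040e-04, -4.74823906e-05, -2.04321035e-03,
        5.25224183e-04,  3.74296691e-04]), 'joint_torque': array([-2.08463411e-03, -5.59865177e+01, -4.91749585e+01,  7.65716331e-02,
        3.62669479e-02, -1.44551705e-04]), 'tool_pos': array([0.22161559, 0.55698644, 0.21762355]), 'orientation': array([-0.92674784,  1.36646797,  0.9252997 ]), 'force': array([ 0.02045652, -0.76934629, -0.10794456]), 'wrist_torque': array([ 0.01377932, -0.0102408 ,  0.01367743]), 'opening': 0.09304996721246261}
side {'vertical_fov': 46.837978261121954, 'cx': 325.58974868606305, 'cy': 197.62363354913944, 'k1': 0.019444039581721872, 'R': array([[ 0.95769073, -0.28772735,  0.00643755],
       [-0.18034639, -0.61740822, -0.76569071],
       [ 0.22428475,  0.73213391, -0.64317672]]), 't': array([-0.48926963,  0.1689964 ,  0.94016523])}
top {'vertical_fov': 50.06869734100683, 'cx': 323.45206610652446, 'cy': 199.7882198358623, 'k1': -0.05781698600439842, 'R': array([[-0.02759757, -0.99959212, -0.00734664],
       [-0.98939771,  0.02836296, -0.14243495],
       [ 0.14258522,  0.00333789, -0.9897769 ]]), 't': array([-0.01044254,  0.48768148,  0.88789688])}
```

View pics/side0.png

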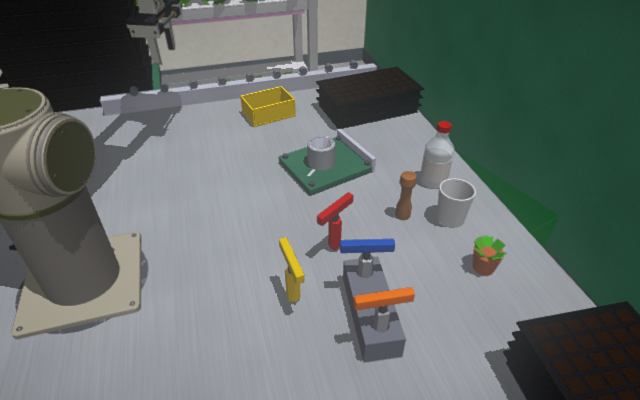

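View pics/top0.png

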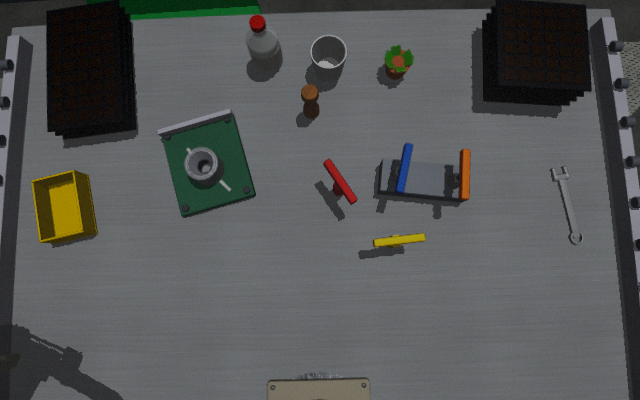

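```bash
cat > h.py <<'E'
import numpy as np,cv2,pickle
def K(c):
    H,W=c["frame"].shape[:2]; f=H/2/np.tan(np.radians(c["vertical_fov"])/2)
    return f
def ray(c,uv):
    f=K(c); d=np.array([(uv[0]-c["cx"])/f,(uv[1]-c["cy"])/f]); s=d.copy()
    for _ in range(20): s=d/(1+c["k1"]*(s@s))
    R=c["R"]; o=-R.T@c["t"]; v=R.T@np.array([s[0],s[1],1]); return o,v/np.linalg.norm(v)
def plane(c,uv,z):
    o,v=ray(c,uv); return o+v*(z-o[2])/v[2]
def proj(c,X):
    p=c["R"]@np.asarray(X,float)+c["t"]; s=p[:2]/p[2]; s=s*(1+c["k1"]*(s@s)); return s*K(c)+[c["cx"],c["cy"]]
def tri(c1,u1,c2,u2):
    o1,v1=ray(c1,u1);o2,v2=ray(c2,u2)
    A=np.stack([v1,-v2],1); t=np.linalg.lstsq(A,o2-o1,rcond=None)[0]
    a=o1+t[0]*v1;b=o2+t[1]*v2; return (a+b)/2,np.linalg.norm(a-b)
def blobs(c,lo,hi,amin=60):
    hsv=cv2.cvtColor(c["frame"],cv2.COLOR_RGB2HSV); m=cv2.inRange(hsv,lo,hi)
    cs,_=cv2.findContours(m,cv2.RETR_EXTERNAL,cv2.CHAIN_APPROX_NONE)
    return [k for k in cs if cv2.contourArea(k)>amin],m
E
python3 - <<'E'
from h import *
d=pickle.load(open("cams0.pkl","rb"))
for n in d:
    c=d[n]
    for nm,lo,hi in (("blue",(105,120,60),(125,255,255)),("orange",(8,180,120),(16,255,255)),("red",(0,150,80),(5,255,255)),("yellow",(22,150,80),(30,255,255))):
        for k in blobs(c,lo,hi)[0]:
            r=cv2.minAreaRect(k); print(n,nm,np.round(r[0],1),np.round(r[1],1),round(r[2],1),cv2.contourArea(k))
            if n=="top" and nm in("blue","orange"): print("   corners->z=.137",np.round([plane(c,p,.137) for p in cv2.boxPoints(r)],4).tolist())
T=d["top"]["frame"];S=d["side"]["frame"]
def crop(f,x0,y0,w,h,s): return cv2.resize(f[y0:y0+h,x0:x0+w],None,fx=s,fy=s,interpolation=cv2.INTER_CUBIC)[:,:,::-1]
cv2.imwrite("pics/cropT.png",crop(T,310,130,180,130,4))
cv2.imwrite("pics/cropS.png",crop(S,260,180,180,150,4))
cv2.imwrite("pics/bossT.png",crop(T,150,100,120,120,5))
cv2.imwrite("pics/bossS.png",crop(S,270,120,120,80,6))
E
```

```text
side blue [367.1 245.3] [12.3 54. ] 88.5 599.0
side orange [383.9 296.1] [ 9.4 58.7] 81.3 426.5
side red [335.4 206.5] [ 8.  40.4] 53.1 193.0
side red [444.  126.5] [11. 12.] 90.0 104.0
side yellow [293.  268.5] [64.8 18.1] 80.4 562.0
side yellow [269. 105.] [33.  51.3] 75.4 1361.5
top blue [404.  167.5] [ 8.  49.6] 10.8 339.5
   corners->z=.137 [[0.4853, -0.1631, 0.137], [0.5813, -0.1864, 0.137], [0.5779, -0.2017, 0.137], [0.482, -0.1781, 0.137]]
top orange [465.5 173.5] [49.  7.] 90.0 298.5
   corners->z=.137 [[0.5651, -0.2982, 0.137], [0.5647, -0.312, 0.137], [0.4679, -0.3044, 0.137], [0.4683, -0.2908, 0.137]]
top orange [397.5  60.5] [9. 9.] 90.0 62.5
   corners->z=.137 [[0.7626, -0.1735, 0.137], [0.7622, -0.1917, 0.137], [0.7427, -0.1906, 0.137], [0.7431, -0.1724, 0.137]]
top red [340.2 180.6] [50.   7.5] 55.5 297.5
top red [256.7  21.2] [15. 13.] 9.5 145.0
top yellow [399.  240.2] [11.2 50.7] 85.8 381.5
top yellow [ 56.6 205.6] [66.4 45.1] 81.5 2724.5
```

View pics/cropT.png

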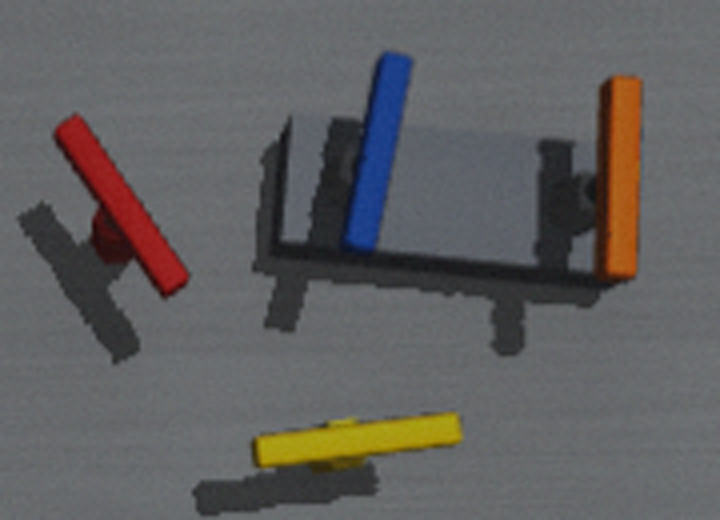

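View pics/cropS.png

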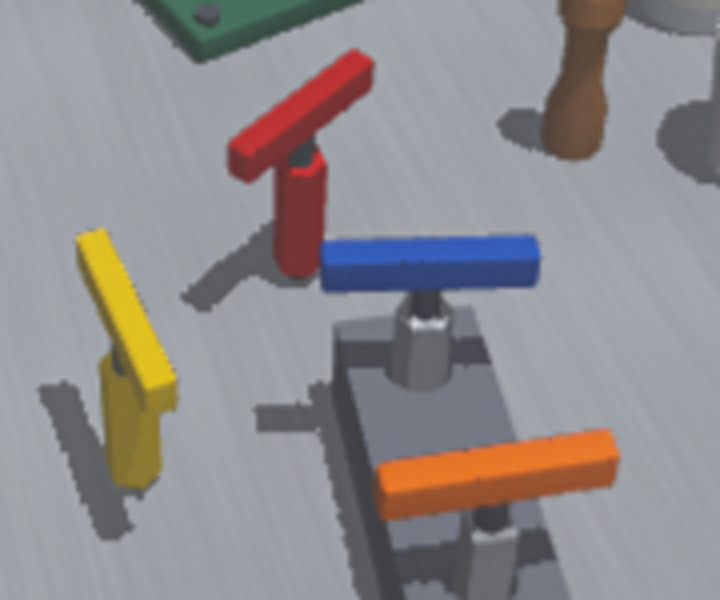

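View pics/bossT.png

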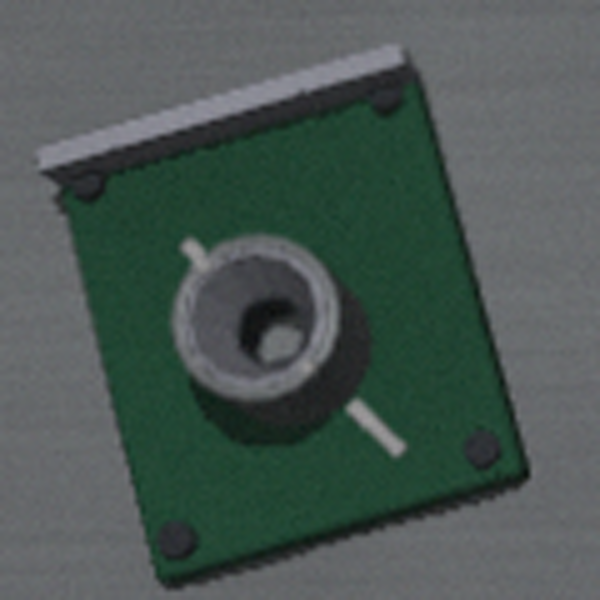

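View pics/bossS.png

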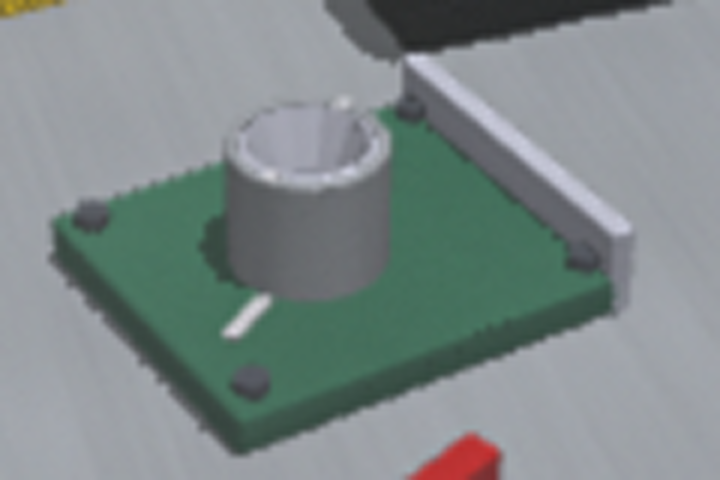

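```bash
cat > m.py <<'E'
from h import *
d=pickle.load(open("cams0.pkl","rb")); T,S=d["top"],d["side"]
def t(u,v): return np.array([150+(u+.5)/5-.5,100+(v+.5)/5-.5])
def s(u,v): return np.array([270+(u+.5)/6-.5,120+(v+.5)/6-.5])
print("rim",tri(T,t(257,318),S,s(306.5,144)))
print("mark near",tri(T,t(375,428),S,s(247,317)))
print("mark far",tri(T,t(190,245),S,s(342,102)))
P=tri(T,t(257,318),S,s(306.5,144))[0]
for z in (.07,.075,.08): print(z,plane(T,t(257,318),z),plane(S,s(306.5,144),z), "w",np.linalg.norm(plane(T,t(172,318),z)-plane(T,t(342,318),z)))
for z in (.015,.02,.025):
    a,b=plane(T,t(185,240),z),plane(T,t(403,453),z); 
    print(z,"marks",a,b,"mid",(a+b)/2,"ang",np.degrees(np.arctan2((a-b)[1],(a-b)[0])))
    a,b=plane(S,s(342,98),z),plane(S,s(229,335),z); print("  side",a,b,"mid",(a+b)/2,np.degrees(np.arctan2((a-b)[1],(a-b)[0])))
# white marks mask fit in top
# shank of the blue key bar center
b=plane(T,(404,167.5),.137); print("bar top",b)
print("tri bar approx",tri(T,(404,167.5),S,(367.1,243.0)))
print("side view of bar at .137/.126",proj(S,[b[0],b[1],.137]),proj(S,[b[0],b[1],.126]))
# colour segmentation of plate corners
k=max(blobs(T,(60,80,25),(90,255,200))[0],key=lambda k:cv2.contourArea(k)*(k[:,0,1].mean()>90)); print(cv2.contourArea(k),cv2.minAreaRect(k))
E
python3 m.py
```

```text
rim (array([0.56501927, 0.22812338, 0.08379089]), np.float64(0.0013885435944612835))
mark near (array([0.52794195, 0.19212453, 0.02555859]), np.float64(0.001571628421721077))
mark far (array([0.59364879, 0.25771597, 0.08273832]), np.float64(0.006286926717438875))
0.07 [0.56764363 0.23226584 0.07      ] [0.57160641 0.24832077 0.07      ] w 0.07273023776532853
0.075 [0.5664365  0.23078839 0.075     ] [0.56948255 0.24102892 0.075     ] w 0.07231615360691886
0.08 [0.56522937 0.22931095 0.08      ] [0.5673587  0.23373707 0.08      ] w 0.07190206944850924
0.015 marks [0.61816417 0.28209945 0.015     ] [0.51746993 0.18213308 0.015     ] mid [0.56781705 0.23211627 0.015     ] ang 44.79216714954096
  side [0.62259641 0.36218118 0.015     ] [0.52149804 0.19552253 0.015     ] mid [0.57204722 0.27885186 0.015     ] 58.75818700765845
0.02 marks [0.6167575  0.28044208 0.02      ] [0.51660277 0.18101132 0.02      ] mid [0.56668013 0.2307267  0.02      ] ang 44.79216714954095
  side [0.62028129 0.35465638 0.02      ] [0.51988281 0.18915149 0.02      ] mid [0.57008205 0.27190393 0.02      ] 58.75818700765841
0.025 marks [0.61535083 0.27878471 0.025     ] [0.51573561 0.17988955 0.025     ] mid [0.56554322 0.22933713 0.025     ] ang 44.79216714954095
  side [0.61796618 0.34713157 0.025     ] [0.51826759 0.18278045 0.025     ] mid [0.56811688 0.26495601 0.025     ] 58.7581870076584
bar top [ 0.53116843 -0.18218886  0.137     ]
tri bar approx (array([ 0.53272438, -0.18285464,  0.13468334]), np.float64(0.0020922133574110095))
side view of bar at .137/.126 [365.68708416 242.16429757] [365.3139158  246.39769816]
5994.0 ((207.5670166015625, 166.3650360107422), (82.63328552246094, 76.78690338134766), 74.40718841552734)
```

```bash
cat > g.py <<'E'
from h import *
from scipy.spatial.transform import Rotation as Ro
def Rt(yaw):  # x down, z (jaw) horizontal at yaw deg
    y=np.radians(yaw); x=np.array([0,0,-1.]); z=np.array([np.cos(y),np.sin(y),0]); return np.stack([x,np.cross(z,x),z],1)
def delta(s,p,yaw):
    R0=Ro.from_rotvec(s["orientation"]).as_matrix()
    d=R0.T@(np.array(p)-s["tool_pos"])*100
    a=Ro.from_matrix(R0.T@Rt(yaw)).as_rotvec(degrees=True)
    return np.round(d,2),np.round(a,2)
E
python3 - <<'E'
from g import *
from plant import robot
s=robot.read_state(); R=Ro.from_rotvec(s["orientation"]).as_matrix(); print(R.round(3), s["tool_pos"])
print("jaw yaw",np.degrees(np.arctan2(R[1,2],R[0,2])))
for y in (76.4,-103.6): print(y,delta(s,[.532,-.182,.25],y))
d=pickle.load(open("cams0.pkl","rb")); T,S=d["top"],d["side"]
print("red",tri(T,(340.2,180.6),S,(335.4,206.5))); print("yel",tri(T,(399,239),S,(291,258)))
E
```

```text
[[-0.001 -0.929  0.37 ]
 [-0.001  0.37   0.929]
 [-1.     0.    -0.002]] [0.22165121 0.55702292 0.21771121]
jaw yaw 68.29517130622656
76.4 (array([ -3.14, -56.17, -57.19]), array([-8.1 , -0.09, -0.01]))
-103.6 (array([ -3.14, -56.17, -57.19]), array([ 1.719e+02, -2.000e-02,  1.400e-01]))
red (array([ 0.51231235, -0.05842403,  0.12347859]), np.float64(0.0017382289080484174))
yel (array([ 0.39457512, -0.16785455,  0.12180949]), np.float64(0.0007138025646270219))
```

Call:
jog_arm --pt "-4 -56.2 -57.2 -8.1 0 0 0" --pt "-4 -56.2 -57.2 -8.1 0 0 0" --pt "-4 -56.2 -57.2 -8.1 0 0 0" --pt "-4 -56.2 -57.2 -8.1 0 0 0" --pt "-4 -56.2 -57.2 -8.1 0 0 0"

```text
t: 0.72
tool_pos: [0.3428, 0.2678, 0.2339]
orientation: [-1.034, 1.314, 1.032]
force: [0.9, -0.9, 0.5]
opening: 0.0929
```

```bash
python3 - <<'E'
from g import *
from plant import robot
s=robot.read_state();print(s["t"],s["q"],s["tool_pos"],s["force"])
print(delta(s,[.532,-.182,.25],76.4))
E
```

```text
0.725 [ 5.46024202e-01 -3.35382615e-01  1.89469654e+00 -1.03354130e-03
  1.58378691e+00 -7.87878665e-01] [0.3428168  0.26776691 0.2339373 ] [ 0.92662375 -0.94234895  0.52330978]
(array([ -1.55, -28.95, -39.28]), array([ 0.03, -0.1 , -0.02]))
```

Call:
jog_arm --pt "-1.6 -29 -39.3 0 0 0 0" --pt "-1.6 -29 -39.3 0 0 0 0" --pt "-1.6 -29 -39.3 0 0 0 0" --pt "-1.6 -29 -39.3 0 0 0 0" --pt "-1.6 -29 -39.3 0 0 0 0"

```text
t: 1.35
tool_pos: [0.4639, -0.0203, 0.2445]
orientation: [-1.034, 1.313, 1.032]
force: [0.6, 0.5, 0.3]
opening: 0.093
```

```bash
python3 - <<'E'
from g import *
from plant import robot
s=robot.read_state();print(s["t"],s["q"],s["tool_pos"],s["force"])
print(delta(s,[.532,-.182,.20],76.4))
E
```

```text
1.35 [-1.53023129e-01 -2.53551407e-01  1.80955749e+00 -1.51304129e-03
  1.58589759e+00 -1.48671684e+00] [ 0.46387075 -0.02031468  0.24453383] [0.63981903 0.49016147 0.31189537]
(array([  4.47, -10.42, -14.11]), array([ 0.01, -0.09, -0.01]))
```

Call:
jog_arm --pt "1 -10.4 -14.1 0 0 0 0" --pt "1 -10.4 -14.1 0 0 0 0" --pt "3 -10.4 -14.1 0 0 0 0" --pt "4.4 -10.4 -14.1 0 0 0 0" --pt "4.4 -10.4 -14.1 0 0 0 0"

```text
t: 1.98
tool_pos: [0.5305, -0.1812, 0.1986]
orientation: [-1.03, 1.315, 1.035]
force: [0.5, -0.2, 0.1]
opening: 0.0931
```

```bash
python3 - <<'E'
from g import *
from plant import robot,optics
s=robot.read_state();print(s["t"],s["q"],s["tool_pos"],s["force"])
print(delta(s,[.532,-.182,.107],76.4))
c=optics.read_camera("side"); cv2.imwrite("pics/side1.png",cv2.resize(c["frame"][120:320,260:480],None,fx=3.5,fy=3)[:,:,::-1])
E
```

```text
1.975 [-4.19777925e-01  3.84191687e-02  1.62201934e+00 -1.21445411e-03
  1.48539815e+00 -1.75269554e+00] [ 0.5304528  -0.1811767   0.19858007] [ 0.46224397 -0.16484627  0.09146958]
(array([ 9.16, -0.21, -0.04]), array([-0.02, -0.02, -0.25]))
```

View pics/side1.png

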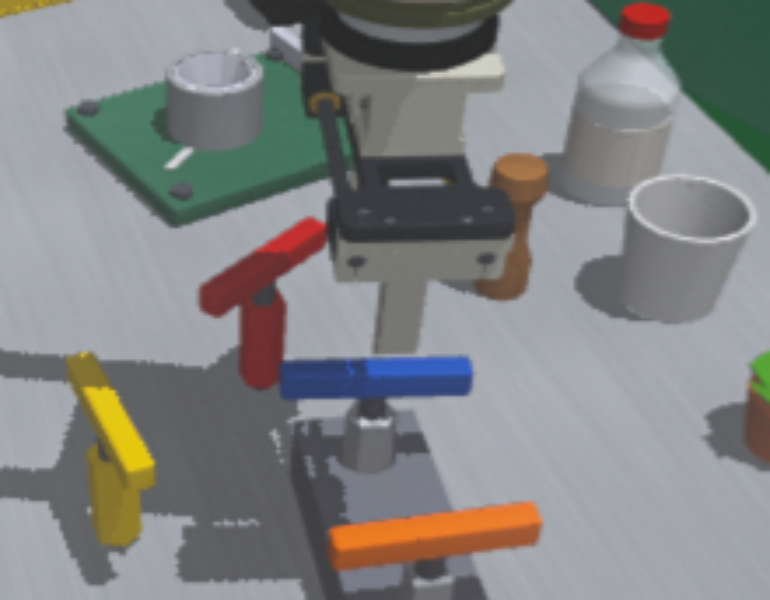

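Call:
jog_arm --pt "4.6 -0.2 0 0 0 -0.2 0" --pt "7.5 -0.2 0 0 0 -0.2 0" --pt "9.1 -0.2 0 0 0 -0.2 0" --pt "9.1 -0.2 0 0 0 -0.2 0"

```text
t: 2.52
tool_pos: [0.5326, -0.1805, 0.1091]
orientation: [-1.035, 1.312, 1.033]
force: [0.8, -0.2, 0.2]
opening: 0.0931
```

Call:
jog_arm --pt "0 0 0 0 0 0 1" --pt "0 0 0 0 0 0 1" --pt "0 0 0 0 0 0 1" --pt "0 0 0 0 0 0 1" --pt "0 0 0 0 0 0 1" --squeeze 35

```text
t: 3.15
tool_pos: [0.5326, -0.1805, 0.1092]
orientation: [-1.035, 1.312, 1.033]
force: [0.4, 0.6, 0.3]
opening: 0.0473
```

```bash
python3 - <<'E'
from g import *
from plant import robot,optics
s=robot.read_state();print(s["t"],s["tool_pos"],s["force"],s["opening"])
c=optics.read_camera("side"); cv2.imwrite("pics/side2.png",cv2.resize(c["frame"][120:320,260:480],None,fx=3.5,fy=3)[:,:,::-1])
E
```

```text
3.15 [ 0.53264668 -0.18053934  0.10916053] [0.38293491 0.59978126 0.29281391] 0.047316828794343915
```

View pics/side2.png

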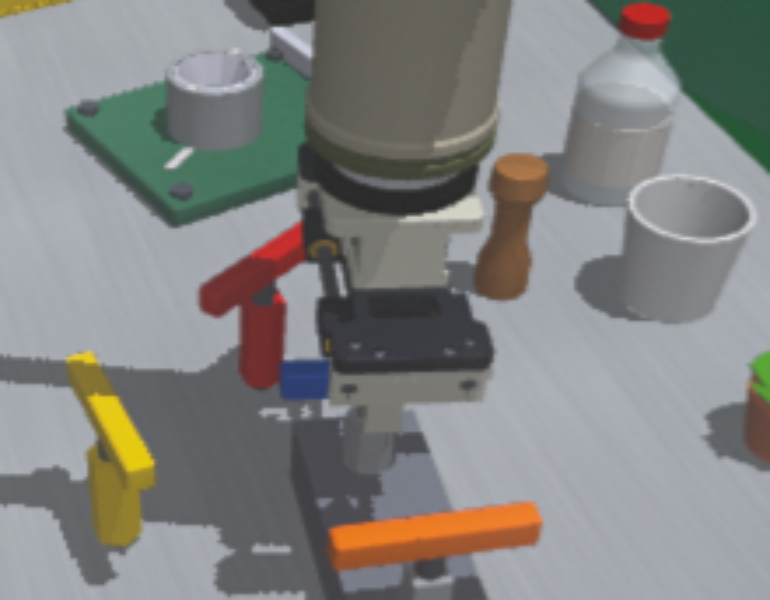

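Still closing (opening 47 mm); let it finish.

Call:
jog_arm --pt "0 0 0 0 0 0 1" --pt "0 0 0 0 0 0 1" --pt "0 0 0 0 0 0 1" --pt "0 0 0 0 0 0 1" --pt "0 0 0 0 0 0 1"

```text
t: 3.82
tool_pos: [0.5325, -0.1806, 0.1091]
orientation: [-1.035, 1.312, 1.033]
force: [-0.8, -0.7, -0.4]
opening: 0.016
```

Call:
jog_arm --pt "-2 0 0 0 0 0 1" --pt "-6 0 0 0 0 0 1" --pt "-10 0 0 0 0 0 1" --pt "-14 0 0 0 0 0 1" --pt "-17 0 0 0 0 0 1"

```text
t: 4.45
tool_pos: [0.5327, -0.1803, 0.2825]
orientation: [-1.036, 1.31, 1.031]
force: [0.9, -0.8, -4.0]
opening: 0.0158
```

```bash
python3 - <<'E'
from g import *
from plant import robot,optics
for i,n in enumerate(("side","top")):
    c=optics.read_camera(n); cv2.imwrite(f"pics/{n}3.png",c["frame"][:,:,::-1])
s=robot.read_state();print(s["t"],s["tool_pos"],s["force"],s["opening"],s["q"])
print(delta(s,[.565,.228,.28],75))
E
```

```text
4.55 [ 0.53422304 -0.18106992  0.28473656] [ 0.56997989  0.34066143 -3.02682874] 0.01580254354744708 [-4.17370056e-01  6.08659995e-03  1.49879193e+00 -4.64761178e-04
  1.62807684e+00 -1.75253906e+00]
(array([ 0.34,  6.56, 40.5 ]), array([ 1.5 , -0.11,  0.48]))
```

View pics/side3.png

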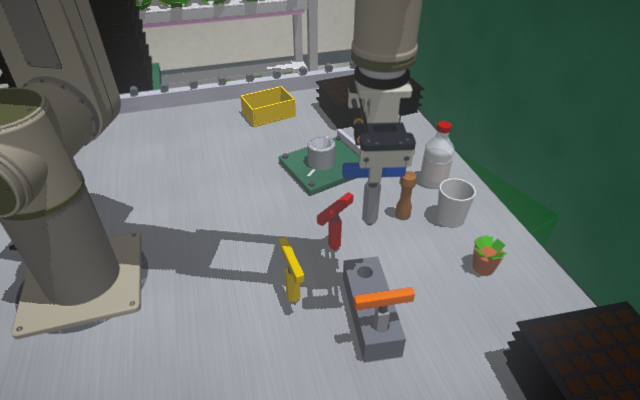

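View pics/top3.png

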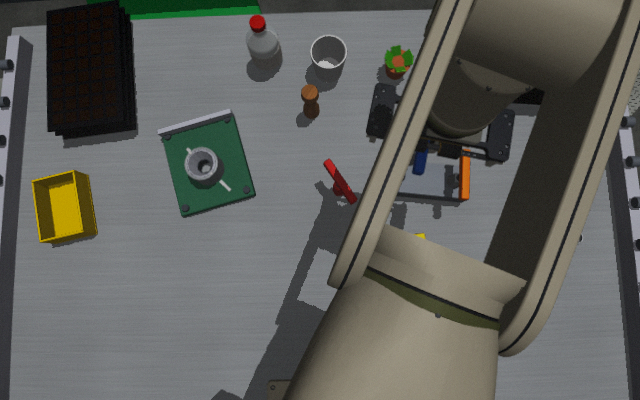

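Call:
jog_arm --pt "0 1.0 6 0 0 0 1" --pt "0 2.0 12 0 0 0 1" --pt "0 3 18 0 0 0 1" --pt "0 4 24 0.8 0 0.5 1" --pt "0 5 30 1.5 0 0.5 1"

```text
t: 5.18
tool_pos: [0.5548, 0.1242, 0.2823]
orientation: [-1.014, 1.326, 1.014]
force: [1.2, -0.5, -3.0]
opening: 0.0156
```

```bash
python3 - <<'E'
from g import *
from plant import robot,optics
s=robot.read_state();print(s["t"],s["tool_pos"],s["force"],s["opening"],s["q"])
print(delta(s,[.565,.228,.26],75))
E
```

```text
5.175 [0.55475954 0.12423857 0.28225667] [ 1.17304383 -0.47947464 -2.96895197] 0.01562193545451976 [ 1.31150361e-01  3.05314687e-02  1.47848738e+00 -1.53159417e-03
  1.63567931e+00 -1.17736857e+00]
(array([ 2.2 ,  1.7 , 10.29]), array([-0.03, -0.15, -0.13]))
```

Call:
jog_arm --pt "0.5 0.8 5.0 0 0 0 1" --pt "1.5 1.7 9.0 0 0 0 1" --pt "2.2 1.7 10.3 0 0 0 1" --pt "2.2 1.7 10.3 0 -0.1 -0.1 1" --pt "2.2 1.7 10.3 0 -0.1 -0.1 1"

```text
t: 5.8
tool_pos: [0.565, 0.2268, 0.26]
orientation: [-1.014, 1.324, 1.013]
force: [-0.2, -0.3, -3.7]
opening: 0.0154
```

```bash
python3 - <<'E'
from g import *
from plant import robot,optics
for i,n in enumerate(("side","top")):
    c=optics.read_camera(n); 
    x0,y0=(240,40) if n=="side" else (120,80)
    cv2.imwrite(f"pics/{n}4.png",cv2.resize(c["frame"][y0:y0+150,x0:x0+180],None,fx=4,fy=4,interpolation=cv2.INTER_CUBIC)[:,:,::-1])
    if n=="side": pickle.dump(c,open("cs4.pkl","wb"))
    else: pickle.dump(c,open("ct4.pkl","wb"))
s=robot.read_state();print(s["t"],s["tool_pos"],s["force"],s["opening"],s["q"])
print(delta(s,[.565,.228,.26],75))
E
```

```text
5.9 [0.56538579 0.22678732 0.26063525] [ 0.65021032 -0.6678139  -3.41377946] 0.01604316035472263 [ 2.97757000e-01  1.41683105e-01  1.39989990e+00 -6.97080677e-04
  1.60012204e+00 -1.00905109e+00]
(array([0.06, 0.07, 0.11]), array([-0.13, -0.04,  0.02]))
```

View pics/side4.png

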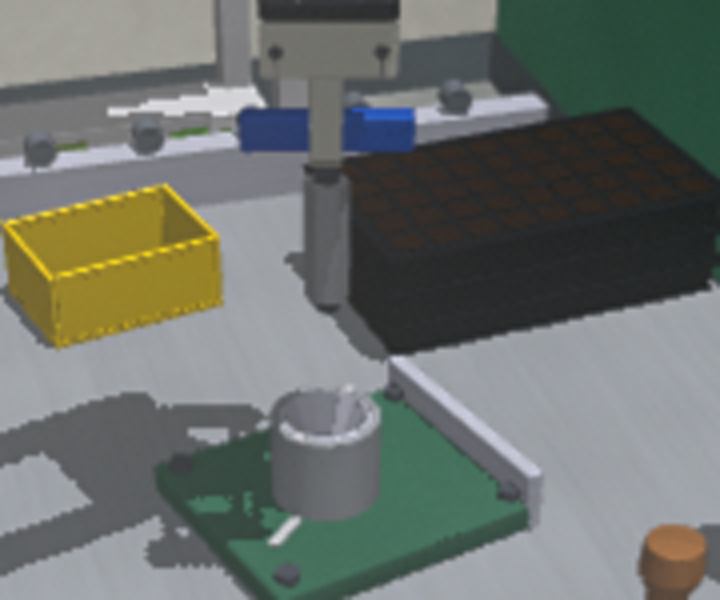

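View pics/top4.png

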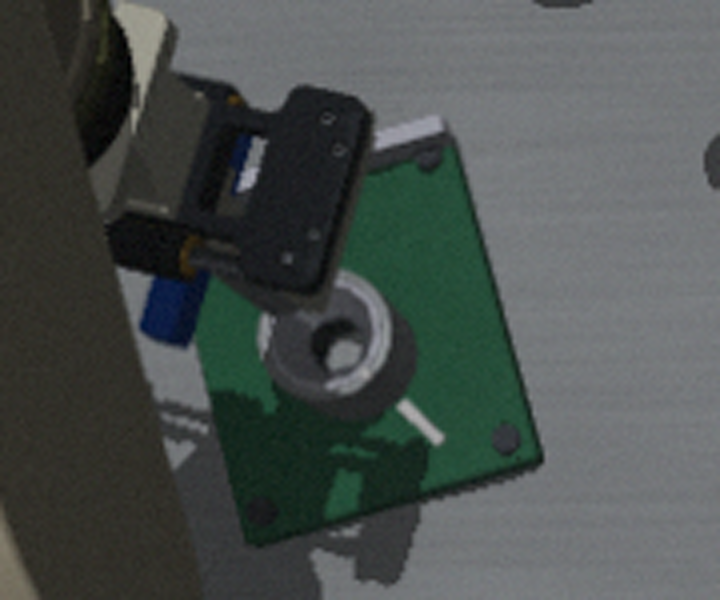

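```bash
python3 - <<'E'
from g import *
S=pickle.load(open("cs4.pkl","rb"));T=pickle.load(open("ct4.pkl","rb"))
c=lambda p:((p-[240,40]+.5)*4-.5).round(1)
p=np.array([.5654,.2268])
print("end",c(proj(S,[*p,.1615])),"shank top",c(proj(S,[*p,.2465])),"grip",c(proj(S,[*p,.2775])))
for z in (.081,.083,.085): print("rim",z,c(proj(S,[.565,.228,z])))
u=np.radians(-15); b=.05*np.array([np.cos(u),np.sin(u)])
print("bar ends",c(proj(S,[*(p-b),.2775])),c(proj(S,[*(p+b),.2775])))
t=lambda p:((p-[120,80]+.5)*4-.5).round(1)
print("top bar near end",t(proj(T,[*(p-b),.2885])),t(proj(T,[*p,.2885])))
E
```

```text
end [324.2 310.1] shank top [324.1 181.5] grip [324.1 131.3]
rim 0.081 [323.1 419.9]
rim 0.083 [323.1 417.2]
rim 0.085 [323.1 414.6]
bar ends [236.3 131.9] [411.7 130.6]
top bar near end [147.3 334.7] [182.8 216.6]
```

Call:
jog_arm --pt "3 0.1 0.1 -0.1 0 0 1" --pt "6 0.1 0.1 -0.1 0 0 1" --pt "8 0.1 0.1 -0.1 0 0 1" --pt "9.5 0.1 0.1 -0.1 0 0 1" --pt "9.5 0.1 0.1 -0.1 0 0 1"

```text
t: 6.52
tool_pos: [0.5642, 0.2275, 0.1646]
orientation: [-1.014, 1.324, 1.014]
force: [-0.4, 0.1, -3.9]
opening: 0.0158
```

```bash
python3 - <<'E'
from g import *
from plant import robot,optics
for i,n in enumerate(("side","top")):
    c=optics.read_camera(n); 
    x0,y0=(240,40) if n=="side" else (120,80)
    cv2.imwrite(f"pics/{n}5.png",cv2.resize(c["frame"][y0:y0+150,x0:x0+180],None,fx=4,fy=4,interpolation=cv2.INTER_CUBIC)[:,:,::-1])
s=robot.read_state();print(s["t"],s["tool_pos"],s["force"],s["opening"])
print(delta(s,[.565,.228,.125],75))
E
```

```text
6.625 [0.56523133 0.22802437 0.16663594] [ 0.90564659 -0.23581364 -3.45019068] 0.015931872905432944
(array([ 4.16,  0.03, -0.01]), array([-0.03,  0.  ,  0.08]))
```

View pics/side5.png

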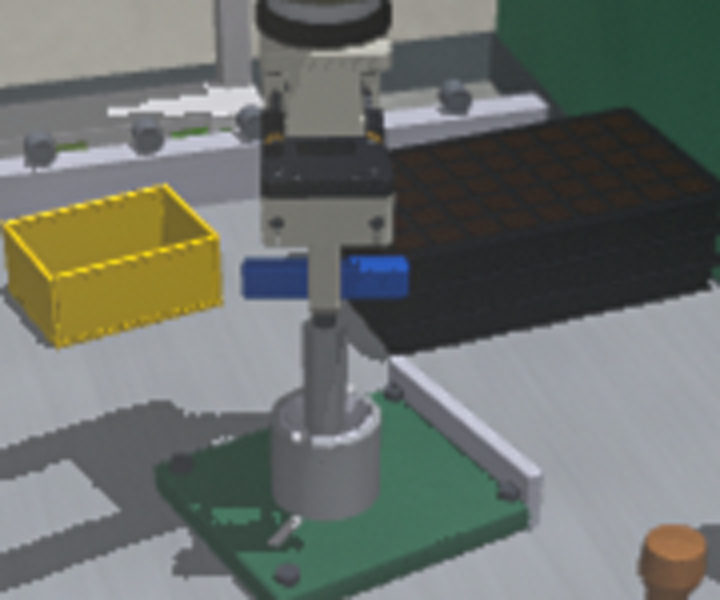

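View pics/top5.png

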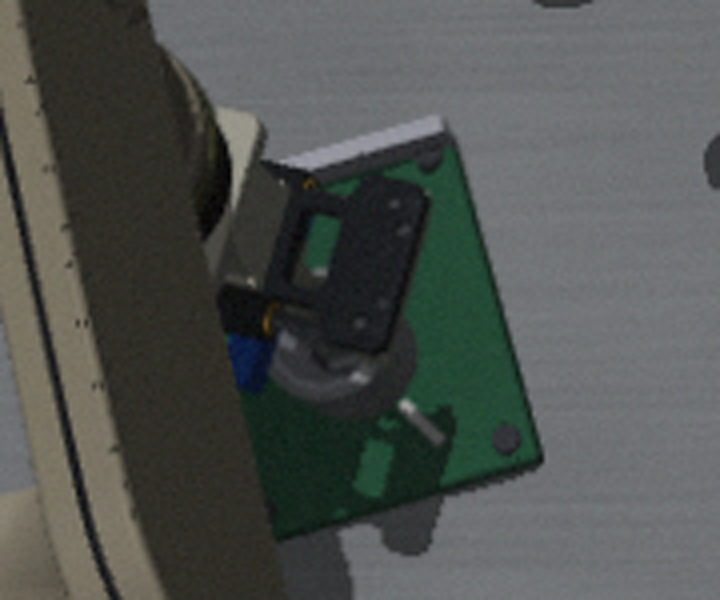

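Call:
jog_arm --pt "0.5 0 0 0 0 0 1" --pt "1.0 0 0 0 0 0 1" --pt "1.5 0 0 0 0 0 1"

```text
t: 7.0
tool_pos: [0.5653, 0.2281, 0.1514]
orientation: [-1.015, 1.321, 1.013]
force: [-0.9, 0.2, -3.1]
opening: 0.016
```

Call:
jog_arm --pt "0.3 0 0 0 0 0 1" --pt "0.6 0 0 0 0 0 1" --pt "0.9 0 0 0 0 0 1"

```text
t: 7.38
tool_pos: [0.5661, 0.2292, 0.1437]
orientation: [-1.014, 1.318, 1.013]
force: [-1.1, 6.6, 8.6]
opening: 0.0157
```

Call:
jog_arm --pt "0.2 0 0 0 0 0 1" --pt "0.2 0 0 0 0 0 1"

```text
t: 7.62
tool_pos: [0.5665, 0.2299, 0.143]
orientation: [-1.014, 1.316, 1.013]
force: [-2.8, 3.2, 5.2]
opening: 0.0159
```

```bash
python3 - <<'E'
from g import *
from plant import robot,optics
c=optics.read_camera("side"); x0,y0=240,40
cv2.imwrite(f"pics/side6.png",cv2.resize(c["frame"][y0:y0+150,x0:x0+180],None,fx=4,fy=4,interpolation=cv2.INTER_CUBIC)[:,:,::-1])
s=robot.read_state();print(s["t"],s["tool_pos"],s["force"],s["opening"],s["wrist_torque"])
print(delta(s,[.565,.228,.125],75))
E
```

```text
7.675 [0.56652235 0.22986303 0.14300545] [-2.14749246  3.31728509  5.43847174] 0.0158125143226208 [ 0.78217509  0.66042243 -0.03239648]
(array([ 1.8 ,  0.11, -0.23]), array([0.  , 0.24, 0.24]))
```

View pics/side6.png

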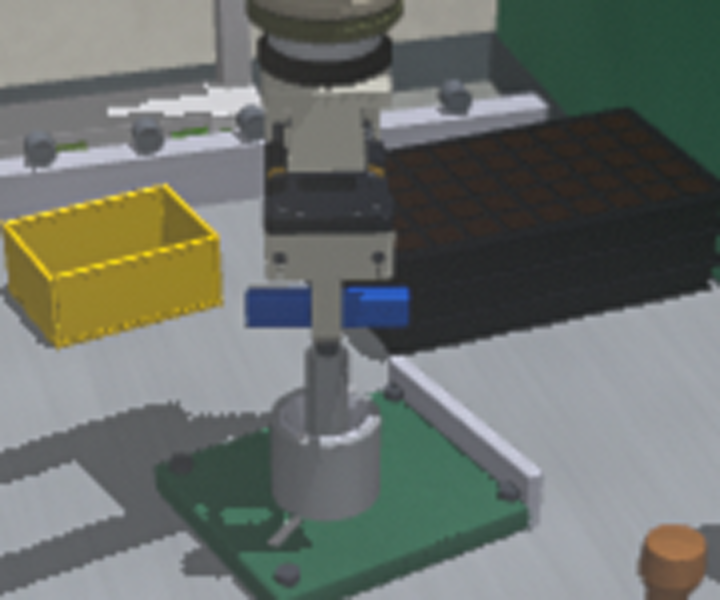

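Call:
jog_arm --pt "0.2 0.1 0.1 0 0 0 1" --pt "0.5 0.15 0.12 0 0.2 0.2 1" --pt "0.5 0.15 0.12 0 0.2 0.2 1"

```text
t: 8.05
tool_pos: [0.5653, 0.2313, 0.1374]
orientation: [-1.014, 1.321, 1.014]
force: [0.8, 1.9, -2.7]
opening: 0.0157
```

```bash
python3 - <<'E'
from g import *
from plant import robot
s=robot.read_state();print(s["t"],s["tool_pos"],s["force"],s["opening"],s["wrist_torque"])
print(delta(s,[.565,.228,.125],75))
E
```

```text
8.05 [0.56533754 0.23134239 0.137439  ] [ 0.80594137  1.88907303 -2.71471271] 0.015688600871830664 [ 0.54282484 -0.3143864   0.07185686]
(array([ 1.24, -0.05, -0.33]), array([0.01, 0.03, 0.03]))
```

Call:
jog_arm --pt "0.3 0 0.05 0 0 0 1" --pt "0.6 0 0.05 0 0 0 1" --pt "0.8 0 0.05 0 0 0 1"

```text
t: 8.43
tool_pos: [0.5651, 0.2317, 0.1287]
orientation: [-1.014, 1.322, 1.014]
force: [0.8, 0.6, -3.5]
opening: 0.0153
```

Call:
jog_arm --pt "0.2 0 0 0 0 0 1" --pt "0.4 0 0 0 0 0 1" --pt "0.4 0 0 0 0 0 1"

```text
t: 8.8
tool_pos: [0.565, 0.2316, 0.1243]
orientation: [-1.014, 1.322, 1.015]
force: [0.1, 1.0, -4.2]
opening: 0.0158
```

```bash
python3 - <<'E'
from g import *
from plant import robot
s=robot.read_state();print(s["t"],s["tool_pos"],s["force"],s["opening"],s["wrist_torque"])
print(delta(s,[.565,.228,.125],75))
E
```

```text
8.8 [0.56497444 0.23160285 0.12434978] [ 0.08669175  1.04506329 -4.18007309] 0.01578491863140384 [ 0.37605846 -0.08333154 -0.0040056 ]
(array([-0.06, -0.1 , -0.35]), array([-0.  , -0.02, -0.04]))
```

Call:
jog_arm --pt "0.3 0 0 0 0 0 1" --pt "0.5 0 0 0 0 0 1" --pt "0.5 0 0 0 0 0 1"

```text
t: 9.18
tool_pos: [0.5668, 0.2317, 0.1229]
orientation: [-1.015, 1.318, 1.012]
force: [-3.8, -1.4, 14.2]
opening: 0.0162
```

```bash
python3 - <<'E'
from g import *
from plant import robot,optics
s=robot.read_state();print(s["t"],s["tool_pos"],s["force"],s["opening"],s["wrist_torque"])
c=optics.read_camera("side"); x0,y0=240,40
cv2.imwrite(f"pics/side7.png",cv2.resize(c["frame"][y0:y0+150,x0:x0+180],None,fx=4,fy=4,interpolation=cv2.INTER_CUBIC)[:,:,::-1])
E
```

```text
9.175 [0.56675881 0.23169522 0.12291827] [-3.8047905  -1.39233888 14.21859405] 0.0162159221137625 [-0.43775775  0.93335734  0.00811685]
```

View pics/side7.png

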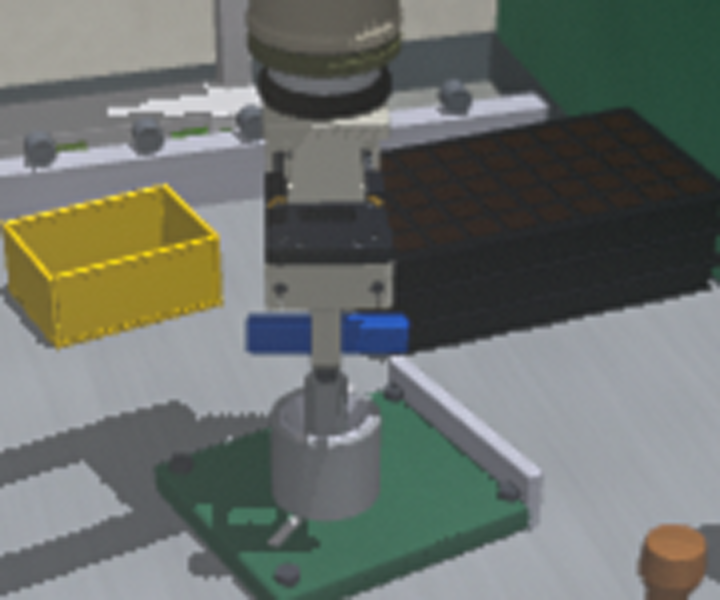

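Call:
jog_arm --pt "0 0.1 0 0 0.1 0.1 1" --pt "0 0.1 0 0 0.1 0.1 0.5" --pt "0 0.1 0 0 0.1 0.1 0.0" --pt "0 0.1 0 0 0.1 0.1 0.0" --pt "0 0.1 0 0 0.1 0.1 0.0"

```text
t: 9.85
tool_pos: [0.5657, 0.232, 0.1228]
orientation: [-1.015, 1.321, 1.013]
force: [-0.5, -0.1, 0.5]
opening: 0.0513
```

Call:
jog_arm --pt "0 0 0 0 0 0 0" --pt "0 0 0 0 0 0 0" --pt "0 0 0 0 0 0 0"

```text
t: 10.22
tool_pos: [0.5657, 0.2319, 0.1228]
orientation: [-1.015, 1.321, 1.013]
force: [-0.3, 0.6, 0.3]
opening: 0.0814
```

Call:
jog_arm --pt "-3 0 0 0 0 0 0" --pt "-8 0 0 0 0 0 0" --pt "-13 0 0 0 0 0 0" --pt "-17 0 0 0 0 0 0" --pt "-17 0 0 0 0 0 0"

```text
t: 10.85
tool_pos: [0.5674, 0.2327, 0.2979]
orientation: [-1.017, 1.313, 1.009]
force: [0.4, -0.1, -1.0]
opening: 0.0928
```

Call:
jog_arm --pt "-2 6 0 0 0 0 0" --pt "-2 10 0 0 0 0 0" --pt "-2 14 4 0 0 0 0" --pt "-2 16 8 0 0 0 0" --pt "-2 16 12 0 0 0 0"

```text
t: 11.48
tool_pos: [0.4422, 0.3916, 0.3164]
orientation: [-1.018, 1.313, 1.011]
force: [0.9, -0.1, 0.6]
opening: 0.0932
```

```bash
python3 - <<'E'
from g import *
from plant import robot,optics
d={}
for n in("side","top"):
    c=d[n]=optics.read_camera(n); x0,y0=(240,40) if n=="side" else (120,80)
    cv2.imwrite(f"pics/{n}8.png",cv2.resize(c["frame"][y0:y0+150,x0:x0+180],None,fx=4,fy=4,interpolation=cv2.INTER_CUBIC)[:,:,::-1])
    for nm,lo,hi in (("blue",(105,120,60),(125,255,255)),("orange",(8,180,120),(16,255,255))):
        for k in blobs(c,lo,hi)[0]: r=cv2.minAreaRect(k); print(n,nm,np.round(r[0],1),np.round(r[1],1),round(r[2],1))
pickle.dump(d,open("cams8.pkl","wb"))
s=robot.read_state();print(s["t"],s["tool_pos"],s["force"],s["opening"])
E
```

```text
side blue [321.1 123.1] [ 9.8 40. ] 87.7
side orange [383.9 295.6] [ 8.4 58.7] 81.3
top blue [190.7 155.6] [ 7.9 50.7] 16.7
top orange [465.5 173.5] [49.  7.] 90.0
11.575 [0.44272962 0.39263753 0.314214  ] [-0.03688166 -0.66623046 -0.65821716] 0.09285292415154647
```

View pics/side8.png

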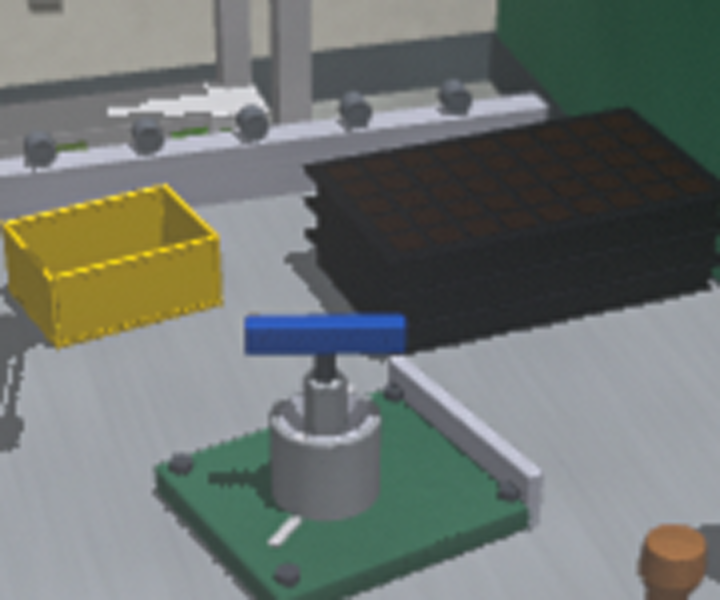

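View pics/top8.png

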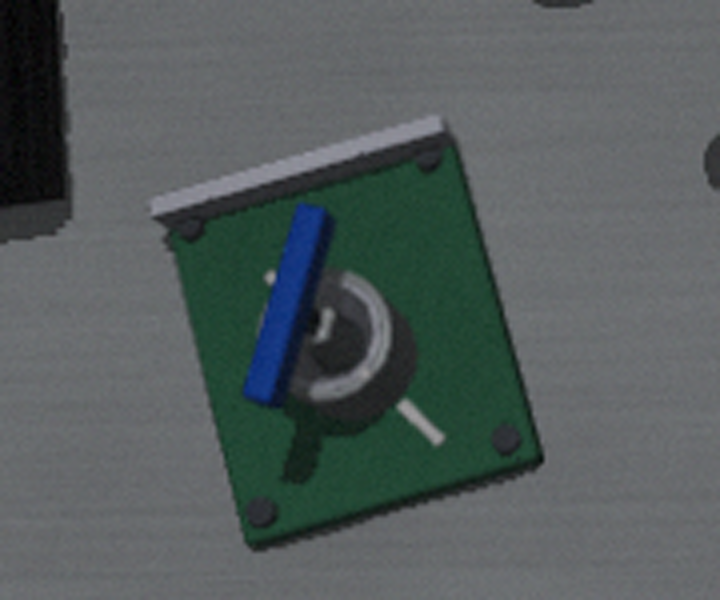

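```bash
python3 - <<'E'
from g import *
d=pickle.load(open("cams8.pkl","rb"));T,S=d["top"],d["side"]
print("bar",tri(T,(190.7,155.6),S,(321.1,121.5)))
print("top ray at .152",plane(T,(190.7,155.6),.152))
c=lambda p:((p-[240,40]+.5)*4-.5).round(1)
for z in (.142,.162): print(z,c(proj(S,[.5657,.2315,z])))
print("rim",c(proj(S,[.5657,.2315,.083])))
E
```

```text
bar (array([0.56604313, 0.22975561, 0.14719262]), np.float64(0.0025707713002050877))
top ray at .152 [0.56347799 0.22833259 0.152     ]
0.142 [322.6 334. ]
0.162 [322.5 305.6]
rim [322.7 414.1]
```

```bash
python3 -c "
from plant import ticket; print(ticket.close_job())"
```

```text
the job is handed in; nothing more can be done
None
```

The blue hex key is standing in the socket on the green plate, released, and I handed the job in at about 11.6 s. No verdict was reported.

- **Seating:** the key first caught at about 20 mm too high, the height given for a misaligned key. A sideways shift of 1–2 mm with light pressure let it drop another 20 mm until it stopped on the floor. No extra turning was needed, because the crossbar was already within about 2° of one of the three angles that fit.
- **Height:** the last side image puts the crossbar's middle at about z = 0.142 m. That matches fully home, with the socket floor at about 0.026 m. A rough two-view fix on the bar agrees to within a few mm.
- **Position and tilt:** the crossbar is 3–4 mm or less from the socket's axis, and the key looks upright in both views.
- **Square key:** the orange key is still in its hole. It did not move in the top view and moved 0.5 px in the side view.
- **Arm:** the gripper is open and clear of everything, with residual force readings under 1 N. The highest vertical force I saw was about 14 N, when the key reached the floor.
- **Disagreements:** the first position I measured for the socket was about 3 mm off in y from where the key actually settled. The finger height at bottoming was about 2 mm below my estimate.

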